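# Lock the air coupling and set the bleed screw on a wax injector's manifold

### The job

On the air manifold, turn the coupling's lock collar clockwise (seen from above) until its tab lines up with the raised locked mark, and leave it there. Then turn the bleed thumbscrew clockwise until it seats at its firm stop, and back it off a quarter turn. Finish still gripping the thumbscrew at that setting - do not let go of it - and do not disturb the loose things on the bench.

Things in the scene. Friction and masses are not known exactly. Their poses are not given: they have to be found in the camera images.
- manifold: Fixed air manifold on the bench: a block 150 x 320 x 40 mm (x, y, z), teal with an aluminium top plate; origin at the centre of its underside, z up. Its top is 40 mm above the bench. On it stand, with their vertical axes 85 mm to either side (along its y) of the centre, the coupling and the bleed valve, which may change places. A small round gauge, 40 mm across, its top 34 mm above the plate, stands half-way between the two, 45 mm to the manifold's +x side.
- collar_axis (a point): Point on the vertical turning axis of the lock collar, 72 mm above the bench, level with the middle of its tab's grip. The collar is a knurled brass ring 52 mm in diameter, its top 40 mm above the manifold's plate, with one straight radial tab; a steel nipple rises through it to 62 mm above the plate. This point turns with the collar: its x axis points outward along the tab.
- collar_tab (a point): Grip point on the collar's radial tab: 46 mm from the collar's axis, 72 mm above the bench. The tab is 12 mm thick (across), reaches from the ring (26 mm from the axis) to 58 mm from the axis, and is 24 mm high (59 to 83 mm above the bench), brass. x axis outward along the tab, z up. A flange 8 mm thick and 68 mm across lies below the collar.
- locked_mark (a point): The locked mark: an upright dark steel rib 8 mm wide (across), 12 mm long (radially), its top 36 mm above the manifold's plate, fixed on an 8 mm thick arm of the coupling's flange. The point is 70 mm from the collar's axis and 72 mm above the bench. The tab's end passes 6 mm inside the rib without touching it.
- collar (a joint): Angle of the lock collar about its vertical axis, rad: 0 at the unlocked stop, growing as it is turned clockwise seen from above; 1.4 when the tab's centre line points at the locked mark; it can be turned past the mark to a stop at 1.9. Starts between 0 and 0.6. Stays where it is left; needs about 0.12 N m to turn.
- screw_grip (a point): Grip point: centre of the thumbscrew's flat upright ear, on the vertical turning axis, 90 mm above the bench. The ear is dark steel, 45 mm long (its x axis), 12 mm thick (its y axis) and 24 mm high (78 to 102 mm above the bench), on a 10 mm stem with a brass gland 30 mm across whose top is 60 mm above the bench. The point turns with the screw.
- thumbscrew (a joint): Angle of the bleed thumbscrew about its vertical axis, rad, growing as it is turned clockwise seen from above (closing); it seats at a firm stop at 4.0 and can go no further. Starts between 1.6 and 3.2. A quarter turn back from the seat is 2.43. It does not rise or sink as it turns, stays where it is left and needs about 0.06 N m.
- mould_mid (a point): Loose bystander: pink two-part rubber mould block 75 x 55 x 28 mm, lying on the bench beside the manifold; its centre.
- tin_mid (a point): Loose bystander: open aluminium tin 64 mm across the rim, 60 mm high, standing on the bench beside the manifold; its centre.
- brush_mid (a point): Loose bystander: wooden-handled brush lying on the bench beyond the manifold; a point near its middle.

How it is judged:
By the outcome, as a careful person would: the job done as asked, in the order asked, and still so for the second after the job is handed in, while the arm keeps its last pose, push and grip.
It also fails if it takes over 67 s, if anything falls off the work surface, if the arm or the gripper's body presses on something with over 40 N, if the wrist force passes 120 N, or if a joint passes its speed limit or range.

### The arm

A 6-joint arm with a two-finger parallel gripper is mounted at the origin on the work surface. World frame = base frame: x ahead of the robot, y to its left, z up, the work surface at z = 0. Lengths are in m, angles in rad, forces in N, time in s.
With the tool pointing down it reaches from about 0.35 to 1 m from the base axis. Payload 7.1 kg.
Tool frame: the origin (TCP) lies midway between the tips of the shut fingers; the grasp point (between the pads) lies 19 mm behind it; z points along the fingers, y is the line along which they close (so a half turn about z gives the same grasp; the last joint's range is limited). The gripper opens to 85 mm and grips with 20 to 120 N. Pads are 22 mm wide; open, the fingers measure 114 mm over their backs; the gripper's body (76 mm by 85 mm) begins 54 mm behind the grasp point. The pads swing forward as they close: fully open they stand 13 mm farther back than shut.
Start: joints at [-1.293, 0.423, 1.63, -0, 1.089, -0.019], TCP at [0.183, -0.598, 0.194] pointing down, gripper open.
Joint ranges: [-3, 3], [-0.9, 2.11], [0.09, 2.58], [-1.31, 4.45], [0.11, 2.69], [-2.54, 2.54]. Speed limits (rad/s): [2.39, 2.39, 3.01, 3.14, 3.14, 3.14].

### API

Orientations are given as a 3x3 rotation matrix whose columns are the frame's x, y, z axes.
In Python, from cell import manip, imaging gives the robot as it stands. The module is installed in compiled form; this text tells all that it offers.
- The arm moves only by the shell command python3 -m handwheel 'ROWS' [FORCE]. ROWS is JSON, one flat list of numbers, 7 for each row, row after row: the shift along the tool's x, y, z in mm, then the turn, a rotation vector about the tool's x, y, z in rad, then the opening, from 0 (shut) to 1 (fully open). A call has 1 to 20 rows; each row is the pose to reach, as a shift and turn from the pose commanded when the call began, along the tool's axes at that moment; what a row does not reach only later rows make up. A row lasts 1/8 s, in which the tool goes at most 62.5 mm and 10.7 degrees, less where a joint would pass 70% of its speed; a pose out of reach is approached as far as the arm can. A call with a gripper value outside its range is refused whole. The fingers move at their own pace and stop on an object; FORCE is the grip in N (left out, the last holds). Time passes only in rows, so rows that repeat a pose let the fingers close. It gives the time, the measured TCP pose, the force, the opening and the grip force at its end, in the units of the state.
- manip.get_obs(): the state, without advancing time (a new reading comes with each control period).
- imaging.get_image(name): name is "side" or "top" or "wrist"; returns the picture (400x640x3 uint8, red, green, blue); there is no depth.
- imaging.camera_model(name): a dict with "camera_matrix" (3x3 intrinsics, pixels), "distortion" ([k1, k2, p1, p2, k3] as OpenCV has them; the pictures are not rectified), "extrinsics" (4x4, takes a point from world to camera coordinates). Camera axes: x right, y down, z forward; pixel columns grow to the right and rows downward; lengths in m; the calibration is good to about 2 mm. A picture is of the moment at which its call begins: read the wrist's pose just before it. camera_model takes no time and is no camera call; for the wrist camera it gives the pose at the moment of the call.
- manip.sign_off(): hands the job in; it is judged then, once.
Trained networks look in the newest picture that a camera, given by its name, has taken for a name from the list of things; names that differ only in an ending like _2 or _b are one class to them, and where a whole thing is asked for, a point or a joint stands for the part that bears it (a point fixed in the world has none). Each returns a list of dicts, best first, with "confidence" (0 to 1); they miss things now and then, are a little off and sometimes report something else, mostly with a low value. They report only what shows in the picture. A call takes as long as a camera call.
- imaging.regions_of(camera, name): "pixels" (400x640 bool, what is visible of it) and "box" ([left, top, right, bottom] in pixels, round what is visible of it).
- imaging.landmark_of(camera, name): "position" ([column, row] in pixels: a listed point, or the origin of a listed thing).
The state is a dict: "t": time; "joint_positions": joint angles; "joint_velocities": joint speeds; "joint_efforts": joint torques, N m; "eef_pos": TCP position; "eef_rot": TCP orientation; "force": force on the tool from outside, world axes, zero at the start; "wrist_torque": the same for the moment, N m; "opening": opening from 0.0 (shut) to 1.0 (fully open); "gripper_force": force on a finger pad.
Only numpy, scipy, OpenCV 4.12 (cv2) and the standard library are available. Lean on these libraries where they do the work, as an engineer would, in place of code of your own. Each camera call takes 0.05 s, during which the arm holds its last target. There are 200 camera calls.

## Working session

There is one attempt and no reset: what is moved stays moved. The work goes in short steps, Python scripts to look and compute and a shell command to move; the robot and the scene stay as the last step left them, time stands still between calls to the robot, and variables do not carry over. Pictures are saved under pics/ and viewed, at most 10 in all, crops included, and the job is handed in when it is done.

```bash
mkdir -p pics; cat > h.py <<'E'
import numpy as np, cv2
from cell import manip, imaging
def und(m,p):
    K=np.array(m["camera_matrix"]);d=np.array(m["distortion"],float)
    q=cv2.undistortPoints(np.array([[p]],float),K,d)[0,0]
    T=np.array(m["extrinsics"]);R=T[:3,:3];t=T[:3,3]
    return -R.T@t, R.T@np.array([q[0],q[1],1])
def atz(m,p,z):
    o,d=und(m,p); return o+d*(z-o[2])/d[2]
def proj(m,P):
    T=np.array(m["extrinsics"]);r,_=cv2.Rodrigues(T[:3,:3])
    return cv2.projectPoints(np.array([P],float),r,T[:3,3],np.array(m["camera_matrix"]),np.array(m["distortion"],float))[0][0,0]
Z=dict(manifold=0,collar_axis=.072,collar_tab=.072,locked_mark=.072,screw_grip=.09,mould_mid=.014,tin_mid=.03,brush_mid=.01)
def look(cam,names=Z):
    m=imaging.camera_model(cam); im=imaging.get_image(cam)
    for n in names:
        r=imaging.landmark_of(cam,n)
        for x in r[:2]: print(cam,n,round(x["confidence"],2),np.round(x["position"],1),np.round(atz(m,x["position"],Z[n]),4))
    return im
E
python3 - <<'E'
from h import *
for c in("top","side"):
    im=look(c); cv2.imwrite(f"pics/{c}0.png",im[:,:,::-1])
o=manip.get_obs();print(o["t"],o["eef_pos"],o["eef_rot"],o["opening"])
E
```

```text
top manifold 0.62 [377.5 236.8] [ 0.5418 -0.1037  0.    ]
top collar_axis 0.79 [418.3 233.7] [ 0.5511 -0.1833  0.072 ]
top collar_tab 0.66 [428.9 260.6] [ 0.4917 -0.2072  0.072 ]
top collar_tab 0.66 [342.4 234.8] [ 0.5458 -0.0132  0.072 ]
top locked_mark 0.7 [405. 266.] [ 0.479  -0.1535  0.072 ]
top screw_grip 0.44 [342.4 232.9] [ 0.5501 -0.0117  0.09  ]
top mould_mid 0.69 [264.3 243.9] [0.5206 0.1664 0.014 ]
top tin_mid 0.62 [491.5 264.7] [ 0.4812 -0.3683  0.03  ]
top brush_mid 0.95 [386.8 167.6] [ 0.7091 -0.1237  0.01  ]
top brush_mid 0.67 [420.1 234.7] [ 0.5487 -0.2045  0.01  ]
side manifold 0.98 [307.6 269. ] [ 0.5454 -0.0906  0.    ]
side collar_axis 0.66 [317.6 270.1] [ 0.5387 -0.1829  0.072 ]
side collar_tab 0.58 [301.8 282.9] [ 0.5037 -0.2056  0.072 ]
side locked_mark 0.85 [282.2 267.2] [ 0.4826 -0.1548  0.072 ]
side locked_mark 0.34 [264.6 197.7] [0.5034 0.0878 0.072 ]
side screw_grip 0.49 [294.7 210.3] [ 0.5454 -0.0115  0.09  ]
side mould_mid 0.72 [267.6 200.5] [0.5231 0.1689 0.014 ]
side tin_mid 0.83 [316.7 378.2] [ 0.4784 -0.3643  0.03  ]
side brush_mid 0.92 [391.1 254.6] [ 0.7137 -0.1157  0.01  ]
0.9 [ 0.18282915 -0.59766558  0.19374844] [[ 9.56284537e-01  2.92437827e-01  4.22839567e-05]
 [ 2.92437828e-01 -9.56284536e-01 -4.75366642e-05]
 [ 2.65339751e-05  5.78240053e-05 -9.99999998e-01]] 1.0002997634896393
```

View pics/top0.png

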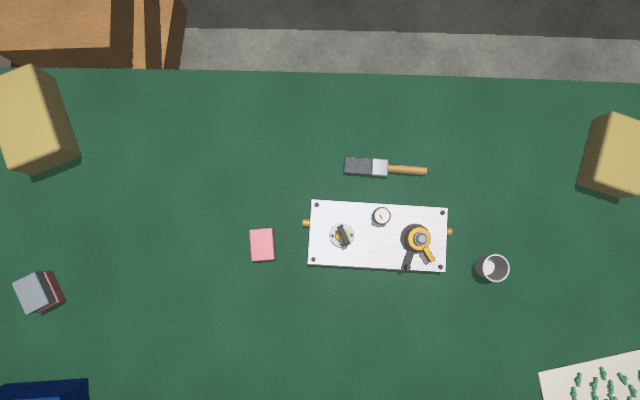

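View pics/side0.png

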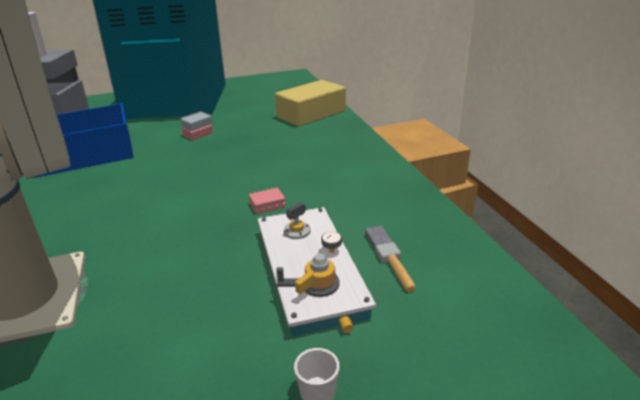

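The two views agree. The collar is at about (0.545, -0.183), with its tab at about 206° and the mark at about 155°. The screw is at about (0.548, -0.012), with its ear at about 25°/205°. In the top view the tab is at about (430,256), the mark at (407,266) and the ear at (342,235). I'll hover over the tab for a close look.

```bash
python3 -m handwheel '[60,-40,-30,0,0,0,1, 110,-75,-30,0,0,0,1, 160,-110,-30,0,0,-0.05,1, 210,-143,-30,0,0,-0.1,1, 260,-177,-30,0,0,-0.16,1, 310,-211,-30,0,0,-0.16,1, 360,-245,-30,0,0,-0.16,1, 400,-272,-30,0,0,-0.16,1, 419,-285,-30,0,0,-0.16,1, 419,-285,-30,0,0,-0.16,1, 419,-285,-30,0,0,-0.16,1, 419,-285,-30,0,0,-0.16,1]' 40
python3 - <<'E'
from h import *
im=look("wrist",["collar_axis","collar_tab","locked_mark","screw_grip"]); cv2.imwrite("pics/w1.png",im[:,:,::-1])
print(manip.get_obs()["joint_positions"])
E
```

```text
t: 2.4
eef_pos: [0.4995, -0.2034, 0.2237]
eef_rot: [[0.898, 0.44, -0.0], [0.44, -0.898, -0.0], [-0.0, -0.0, -1.0]]
force: [0.1, 0.1, -0.2]
opening: 0.996
gripper_force: 0.0
wrist collar_axis 0.77 [326.  118.8] [ 0.5431 -0.183   0.072 ]
wrist collar_axis 0.18 [329.9 162.7] [ 0.503  -0.2073  0.072 ]
wrist collar_tab 0.75 [331.6 163.6] [ 0.5029 -0.2094  0.072 ]
wrist collar_tab 0.2 [429.4 226. ] [ 0.4863 -0.3451  0.072 ]
wrist locked_mark 0.78 [278.6 168. ] [ 0.4733 -0.1598  0.072 ]
wrist locked_mark 0.66 [331.1 164.7] [ 0.5016 -0.2095  0.072 ]
wrist screw_grip 0.61 [164.4  39.1] [ 0.5458 -0.0143  0.09  ]
[-4.07903490e-01  2.62217038e-01  1.79165892e+00 -1.97788004e-05
  1.08763632e+00  7.06952546e-01]
```

View pics/w1.png

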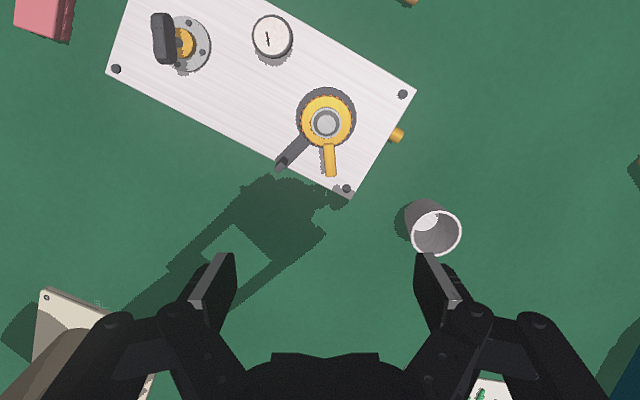

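The wrist picture shows the collar at (326,120), its tab running down to (331,176), the rib at (281,166) and the ear at (163,38). I'll enlarge the crop to measure the edges.

```bash
python3 - <<'E'
from h import *
im=cv2.imread("pics/w1.png")
a=cv2.resize(im[80:190,260:370],None,fx=5,fy=5,interpolation=cv2.INTER_CUBIC)
b=cv2.resize(im[0:80,140:220],None,fx=3,fy=3,interpolation=cv2.INTER_CUBIC)
c=np.zeros((550,795,3),np.uint8);c[:,:550]=a;c[:240,555:795]=b
cv2.imwrite("pics/w1c.png",c)
E
```

```text
(no output)
```

View pics/w1c.png

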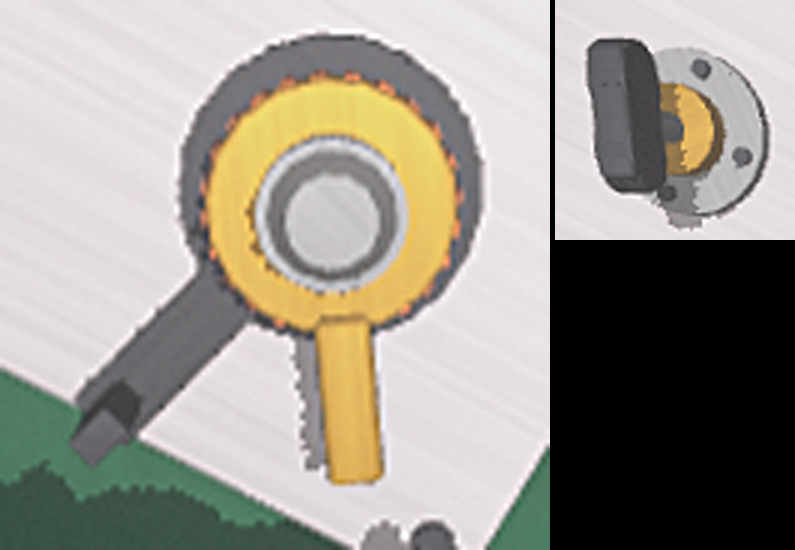

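The crop shows the ring top centred at (333,205). The tab's top centre line runs from (345,317) to (356,478), the rib top is at (101,436), and the ear's top line runs from (610,42) to (622,188).

```bash
python3 - <<'E'
from h import *
m=imaging.camera_model("wrist")
A=lambda p,z: atz(m,(p[0]/5+260-.4,p[1]/5+80-.4),z)
B=lambda p,z: atz(m,((p[0]-555)/3+140-.3,p[1]/3-.3),z)
c=A((333,205),.08);f=A((332,187),.048);n=A((333,220),.102);t1=A((345,317),.083);t2=A((356,478),.083);r=A((101,436),.076);e1=B((610,42),.102);e2=B((622,188),.102)
an=lambda v:np.degrees(np.arctan2(v[1],v[0]))
print("ring",c,"flange",f,"nip",n)
print("tab dir",an(t2-t1),an(t2-c),np.linalg.norm((t2-c)[:2]),t1,t2)
print("rib",r,an(r-c),np.linalg.norm((r-c)[:2]))
print("ear",e1,e2,(e1+e2)/2,an(e2-e1),np.linalg.norm(e2-e1))
E
```

```text
ring [ 0.54270115 -0.1831329   0.08      ] flange [ 0.54301743 -0.18290186  0.048     ] nip [ 0.5423336  -0.18319574  0.102     ]
tab dir -149.82449339346203 -148.94464274306617 0.05682828709655624 [ 0.52374708 -0.19516301  0.083     ] [ 0.4940181  -0.21244869  0.083     ]
rib [ 0.47663563 -0.16013235  0.076     ] 160.8045537495677 0.06995482533767022
ear [ 0.56480562 -0.00753803  0.102     ] [ 0.52736688 -0.02389847  0.102     ] [ 0.54608625 -0.01571825  0.102     ] -156.39503551447 0.04085734498330892
```

```bash
python3 -m handwheel '[3,4.5,40,0,0,-0.083,0.7, 3,4.5,85,0,0,-0.083,0.6, 3,4.5,125,0,0,-0.083,0.6, 3,4.5,155,0,0,-0.083,0.6, 3,4.5,169,0,0,-0.083,0.6, 3,4.5,169,0,0,-0.083,0.6, 3,4.5,169,0,0,-0.083,0.6]' 40
python3 - <<'E'
from h import *
o=manip.get_obs();print(o["joint_positions"])
im=look("wrist",["collar_axis","collar_tab"]); cv2.imwrite("pics/w2.png",im[:,:,::-1])
E
```

```text
t: 3.52
eef_pos: [0.5057, -0.2057, 0.0559]
eef_rot: [[0.858, 0.514, 0.002], [0.514, -0.858, -0.001], [0.001, 0.002, -1.0]]
force: [-0.8, -0.2, -0.3]
opening: 0.598
gripper_force: 0.0
[-4.08162176e-01  5.09004180e-01  1.89006729e+00  1.83773436e-05
  7.40603551e-01  6.22909330e-01]
wrist collar_tab 0.87 [324.8 243.4] [ 0.5007 -0.208   0.072 ]
```

View pics/w2.png

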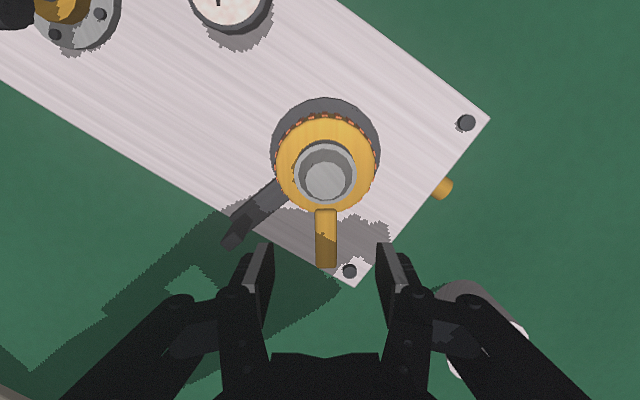

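The tab is centred between the pads (column 326) and square to them, so I'll close.

```bash
python3 -m handwheel '[0,0,0,0,0,0,0.2, 0,0,0,0,0,0,0, 0,0,0,0,0,0,0, 0,0,0,0,0,0,0, 0,0,0,0,0,0,0]' 60
python3 - <<'E'
from h import *
o=manip.get_obs();R=o["eef_rot"];p=o["eef_pos"];c=np.array([.5427,-.183,p[2]])
print(p,o["joint_positions"],o["wrist_torque"])
for a in (10,20,30,40,50,50.2,52):
    b=-np.radians(a);Q=np.array([[np.cos(b),-np.sin(b),0],[np.sin(b),np.cos(b),0],[0,0,1]])
    print(a,np.round(R.T@(Q@(p-c)+c-p)*1000,1),np.round(-b,3))
E
```

```text
t: 4.3
eef_pos: [0.5048, -0.2053, 0.0547]
eef_rot: [[0.858, 0.514, -0.0], [0.514, -0.858, 0.0], [-0.0, -0.0, -1.0]]
force: [0.2, 0.6, 0.3]
opening: 0.0
gripper_force: 0.0
[ 0.5047994  -0.20527497  0.05469115] [-4.08077317e-01  5.10583123e-01  1.89119561e+00  3.64765964e-05
  7.39882446e-01  6.22938052e-01] [ 8.23157162e-05 -2.35673718e-02 -4.83244021e-02]
10 [ 0.7 -7.6  0. ] 0.175
20 [  2.8 -15.    0. ] 0.349
30 [  6.1 -21.9   0. ] 0.524
40 [ 10.5 -28.2   0. ] 0.698
50 [ 16.  -33.5   0. ] 0.873
50.2 [ 16.1 -33.6   0. ] 0.876
52 [ 17.2 -34.5   0. ] 0.908
```

It closed on nothing (opening 0), so I'll look.

```bash
python3 - <<'E'
from h import *
m=imaging.camera_model("wrist");o=manip.get_obs()
im=look("wrist",["collar_axis","collar_tab"]); 
for z in(0,.019): print(proj(m,o["eef_pos"]+np.array([0,0,z])))
a=cv2.resize(im[80:330,200:460],None,fx=2,fy=2)
cv2.imwrite("pics/w3.png",a[:,:,::-1])
E
```

```text
wrist collar_tab 0.76 [325.6 243.1] [ 0.5008 -0.2075  0.072 ]
wrist collar_tab 0.51 [230.1  72.2] [ 0.5569 -0.1193  0.072 ]
[325.77256648 223.28295329]
[325.88446521 237.33869275]
```

View pics/w3.png

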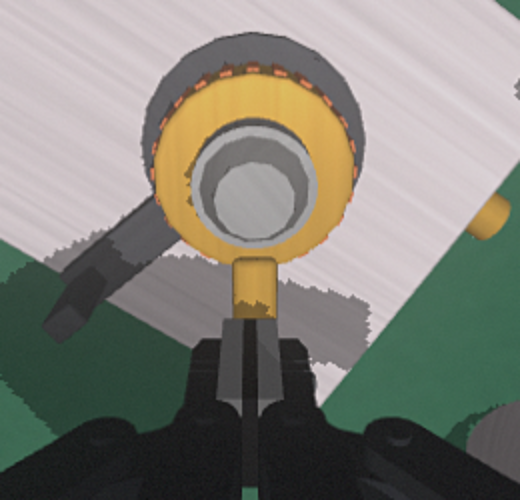

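```bash
python3 - <<'E'
from h import *
m=imaging.camera_model("wrist");o=manip.get_obs();R=o["eef_rot"];p=o["eef_pos"]
T=np.array(m["extrinsics"]);cam=-T[:3,:3].T@T[:3,3]
print("cam in tool",R.T@(cam-p),"axis",R.T@T[2,:3],"f",m["camera_matrix"])
for x in(-11,0,11):
  for z in(0,-19,-40,-60):print(x,z,np.round(proj(m,p+R@np.array([x,0,z])/1000),0), np.round(proj(m,p+R@np.array([x,42.5,z])/1000),0))
print(o["opening"],o["gripper_force"],o["t"])
for px,y in(((235,253),-.0425),((415,253),.0425),((270,243),-.0255),((380,243),.0255)):
  c,d=und(m,px);c=R.T@(c-p);d=R.T@d;s=(y-c[1])/d[1];print(px,np.round((c+s*d)*1000,1))
E
```

```text
cam in tool [ 0.08330519 -0.00061643 -0.1800752 ] axis [-3.24276388e-01 -5.27707351e-04  9.45962233e-01] f [[315.28538226   0.         324.52868879]
 [  0.         315.28538226 190.73588294]
 [  0.           0.           1.        ]]
-11 0 [326. 239.] [392. 239.]
-11 -19 [326. 254.] [399. 254.]
-11 -40 [326. 275.] [407. 275.]
-11 -60 [326. 300.] [418. 299.]
0 0 [326. 223.] [393. 223.]
0 -19 [326. 237.] [400. 237.]
0 -40 [326. 257.] [409. 256.]
0 -60 [326. 280.] [420. 279.]
11 0 [326. 207.] [395. 207.]
11 -19 [326. 220.] [402. 220.]
11 -40 [326. 237.] [411. 237.]
11 -60 [326. 258.] [423. 258.]
0.00214902041596919 0.0 4.45
(235, 253) [  8.5 -42.5 -51.4]
(415, 253) [  6.7  42.5 -48.3]
(270, 243) [ 14.5 -25.5 -52.7]
(380, 243) [ 11.8  25.5 -47.7]
```

The finger tips really sit about 42 mm behind where the reported TCP says: the pads project to z ≈ -43 mm when shut. They closed above the tab. I'll open, go down 40 mm in steps while watching the force, and grip again.

```bash
python3 -m handwheel '[0,0,0,0,0,0,0.6, 0,0,0,0,0,0,0.6, 0,0,0,0,0,0,0.6, 0,0,0,0,0,0,0.6, 0,0,10,0,0,0,0.6, 0,0,20,0,0,0,0.6, 0,0,27,0,0,0,0.6, 0,0,27,0,0,0,0.6]' 60 && python3 -m handwheel '[0,0,6,0,0,0,0.6, 0,0,12,0,0,0,0.6, 0,0,12,0,0,0,0.6]'
python3 - <<'E'
from h import *
im=look("wrist",["collar_tab"]); 
cv2.imwrite("pics/w4.png",im[80:330,180:480,::-1])
E
```

```text
t: 5.45
eef_pos: [0.5042, -0.205, 0.0268]
eef_rot: [[0.858, 0.514, -0.002], [0.514, -0.858, 0.001], [-0.001, -0.001, -1.0]]
force: [-0.6, -0.4, -0.6]
opening: 0.601
gripper_force: 0.0
t: 5.82
eef_pos: [0.5044, -0.2051, 0.0152]
eef_rot: [[0.858, 0.514, -0.001], [0.514, -0.858, 0.0], [-0.001, -0.001, -1.0]]
force: [0.4, 0.1, -0.0]
opening: 0.598
gripper_force: 0.0
wrist collar_tab 0.93 [327.  280.7] [ 0.5023 -0.2069  0.072 ]
```

View pics/w4.png

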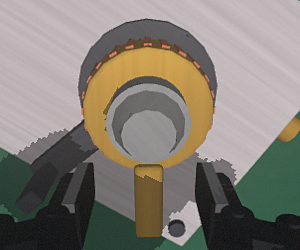

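There was no contact on the way down. The pads now flank the tab (crop columns 92 and 205, tab at 149), so I'll close.

```bash
python3 -m handwheel '[0,0,0,0,0,0,0.3, 0,0,0,0,0,0,0, 0,0,0,0,0,0,0, 0,0,0,0,0,0,0, 0,0,0,0,0,0,0]' 60
python3 - <<'E'
from h import *
o=manip.get_obs();R=o["eef_rot"];p=o["eef_pos"];c=np.array([.5427,-.183,p[2]])
print(o["wrist_torque"],np.degrees(np.arctan2(R[1,0],R[0,0])))
for a in (10,20,30,40,50,50.2,52):
    b=-np.radians(a);Q=np.array([[np.cos(b),-np.sin(b),0],[np.sin(b),np.cos(b),0],[0,0,1]])
    print(a,np.round(R.T@(Q@(p-c)+c-p)*1000,1),np.round(-b,3))
E
```

```text
t: 6.55
eef_pos: [0.5053, -0.2059, 0.0161]
eef_rot: [[0.858, 0.514, 0.001], [0.514, -0.858, -0.001], [0.0, 0.001, -1.0]]
force: [-0.8, -5.2, 2.9]
opening: 0.137
gripper_force: 59.0
[-0.80144692  0.13463364 -0.17929649] 30.9141196746147
10 [ 0.6 -7.6 -0. ] 0.175
20 [  2.5 -15.   -0. ] 0.349
30 [  5.7 -22.   -0. ] 0.524
40 [ 10.  -28.3  -0. ] 0.698
50 [ 15.4 -33.8  -0. ] 0.873
50.2 [ 15.5 -33.9  -0. ] 0.876
52 [ 16.5 -34.7  -0. ] 0.908
```

Gripped: 11.6 mm at 59 N. Next, the first 40°.

```bash
python3 -m handwheel '[0.2,-3.8,0,0,0,0.087,0, 0.6,-7.6,0,0,0,0.175,0, 1.4,-11.4,0,0,0,0.262,0, 2.6,-15,0,0,0,0.349,0, 4,-18.6,0,0,0,0.436,0, 5.8,-22,0,0,0,0.524,0, 7.8,-25.3,0,0,0,0.611,0, 10.1,-28.4,0,0,0,0.698,0, 10.1,-28.4,0,0,0,0.698,0]' 60
python3 - <<'E'
from h import *
m=imaging.camera_model("wrist")
im=look("wrist",["collar_axis","collar_tab","locked_mark"]); 
a=cv2.resize(im[80:330,180:480],None,fx=2.4,fy=2.4)
cv2.imwrite("pics/w5.png",a[:,:,::-1])
o=manip.get_obs();print(o["wrist_torque"],o["joint_positions"][5])
c=np.array([.5427,-.183,.076])
print(proj(m,c+[.07*np.cos(np.radians(160.8)),.07*np.sin(np.radians(160.8)),0]))
E
```

```text
t: 7.68
eef_pos: [0.5, -0.1767, 0.0161]
eef_rot: [[0.987, -0.159, 0.002], [-0.159, -0.987, -0.001], [0.002, 0.001, -1.0]]
force: [1.7, -8.4, -0.0]
opening: 0.131
gripper_force: 59.1
wrist collar_tab 0.65 [326.7 281.8] [ 0.4955 -0.1766  0.072 ]
wrist locked_mark 0.7 [300.5 321.3] [ 0.4747 -0.1603  0.072 ]
[-1.12640345 -0.07639749 -0.41461511] 1.3682777112315336
[298.62874928 324.22210993]
```

View pics/w5.png

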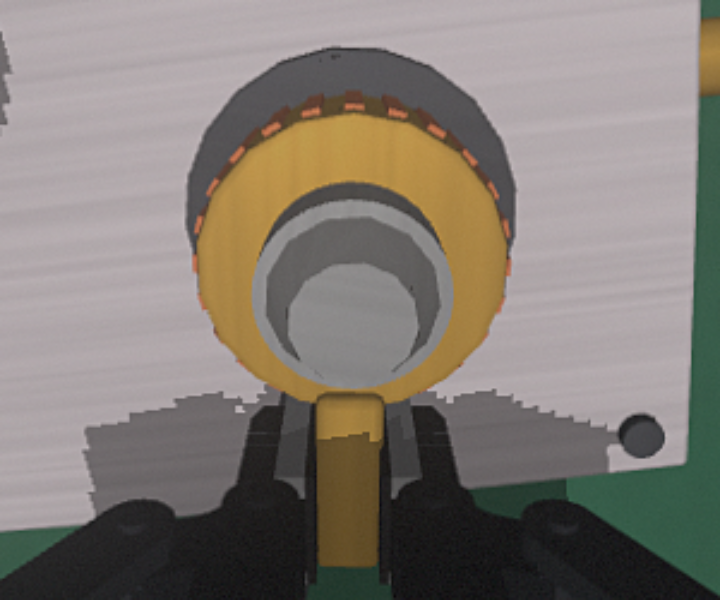

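```bash
python3 -m handwheel '[0.2,-3.7,0,0,0,0.087,0, 0.6,-7.4,0,0,0,0.173,0, 0.6,-7.4,0,0,0,0.173,0, 0.6,-7.4,0,0,0,0.173,0]' 60 
python3 -m handwheel '[0,0,0,0,0,0,0.3, 0,0,0,0,0,0,0.4, 0,0,0,0,0,0,0.4, 0,0,-40,0,0,0,0.4, 0,0,-80,0,0,0,0.4, -15,0,-120,0,0,0,0.5, -30,0,-160,0,0,0,1, -30,0,-160,0,0,0,1, -30,0,-160,0,0,0,1]' 60
python3 - <<'E'
from h import *
im=look("wrist",["collar_axis","collar_tab","locked_mark","screw_grip"]); cv2.imwrite("pics/w6full.png",im[:,:,::-1])
a=cv2.resize(im[90:210,265:385],None,fx=5,fy=5,interpolation=cv2.INTER_CUBIC)
cv2.imwrite("pics/w6.png",a[:,:,::-1])
E
```

```text
t: 8.38
eef_pos: [0.5019, -0.1696, 0.016]
eef_rot: [[0.945, -0.326, 0.002], [-0.326, -0.945, -0.001], [0.003, 0.001, -1.0]]
force: [1.2, -8.9, 0.0]
opening: 0.129
gripper_force: 59.0
t: 9.5
eef_pos: [0.4721, -0.1586, 0.1754]
eef_rot: [[0.946, -0.325, -0.0], [-0.325, -0.946, 0.0], [-0.0, -0.0, -1.0]]
force: [-0.9, -0.7, 0.7]
opening: 1.001
gripper_force: 0.0
wrist collar_tab 0.81 [324.7 148.4] [ 0.4971 -0.167   0.072 ]
wrist locked_mark 0.89 [325.2 173.6] [ 0.4744 -0.1597  0.072 ]
wrist screw_grip 0.68 [139.6 155.5] [ 0.5482 -0.0128  0.09  ]
```

View pics/w6.png

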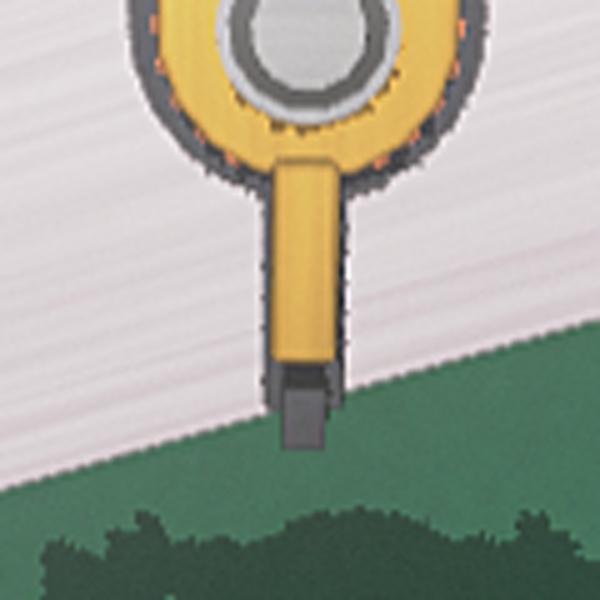

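The tab centre (column 304) lines up with the rib (304), so the collar is done. For the thumbscrew I'll grip at yaw ≈ 203.6°, which leaves the last joint enough range for the whole turn.

```bash
python3 -m handwheel '[2,-14,0,0,0,-0.17,1, 4,-28,0,0,0,-0.34,1, 6,-42,0,0,0,-0.51,1, 8,-56,0,0,0,-0.68,1, 10,-70,0,0,0,-0.85,1, 12,-84,0,0,0,-1.02,1, 14,-98,0,0,0,-1.19,1, 16,-112,0,0,0,-1.36,1, 18,-126,0,0,0,-1.53,1, 20,-140,0,0,0,-1.7,1, 22,-152,0,0,0,-1.87,1, 23.7,-161.6,0,0,0,-2,1, 23.7,-161.6,0,0,0,-2,1]' 60
python3 -m handwheel '[0,0,0,0,0,-0.17,1, 0,0,0,0,0,-0.34,1, 0,0,0,0,0,-0.51,1, 0,0,0,0,0,-0.68,1, 0,0,0,0,0,-0.85,1, 0,0,0,0,0,-1.02,1, 0,0,0,0,0,-1.19,1, 0,0,0,0,0,-1.36,1, 0,0,0,0,0,-1.53,1, 0,0,0,0,0,-1.7,1, 0,0,0,0,0,-1.885,1, 0,0,0,0,0,-1.885,1, 0,0,0,0,0,-1.885,1]'
python3 - <<'E'
from h import *
im=look("wrist",["screw_grip"]); o=manip.get_obs();print(o["joint_positions"])
m=imaging.camera_model("wrist");print(proj(m,[.547,-.0135,.09]))
a=cv2.resize(im[70:230,225:425],None,fx=4,fy=3.75,interpolation=cv2.INTER_CUBIC)
a=cv2.resize(im[80:230,240:410],None,fx=4,fy=4,interpolation=cv2.INTER_CUBIC)
cv2.imwrite("pics/w7.png",a[:,:,::-1])
E
```

```text
t: 11.38
eef_pos: [0.5472, -0.0133, 0.175]
eef_rot: [[-0.098, 0.995, -0.001], [0.995, 0.098, 0.0], [0.0, -0.001, -1.0]]
force: [-0.7, -0.6, 0.0]
opening: 1.001
gripper_force: 0.0
t: 13.0
eef_pos: [0.547, -0.0139, 0.1755]
eef_rot: [[-0.918, -0.396, -0.001], [-0.396, 0.918, 0.0], [0.0, 0.0, -1.0]]
force: [-0.4, 0.5, 0.7]
opening: 0.998
gripper_force: 0.0
wrist screw_grip 0.72 [324.6 182.8] [ 0.5464 -0.0135  0.09  ]
[-4.69161114e-02  3.32850829e-01  1.81748759e+00 -2.38580933e-05
  9.91505560e-01 -2.02679782e+00]
[324.2203595  183.18794503]
```

View pics/w7.png

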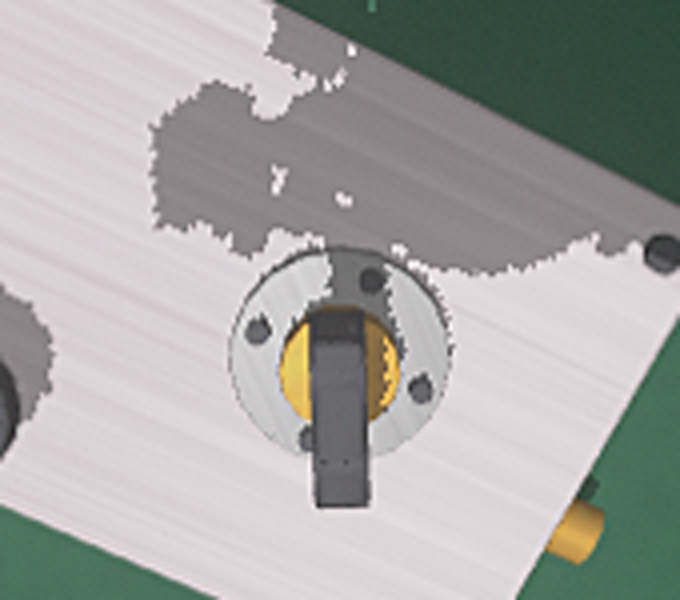

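The ear is centred (crop column 340) and runs along the tool's x axis. I'll descend and grip.

```bash
python3 -m handwheel '[0,0,45,0,0,0,0.6, 0,0,85,0,0,0,0.6, 0,0,120,0,0,0,0.6, 0,0,138,0,0,0,0.6, 0,0,145,0,0,0,0.6, 0,0,145,0,0,0,0.3, 0,0,145,0,0,0,0, 0,0,145,0,0,0,0, 0,0,145,0,0,0,0, 0,0,145,0,0,0,0]' 60
python3 - <<'E'
from h import *
print(manip.get_obs()["wrist_torque"])
E
```

```text
t: 14.35
eef_pos: [0.5481, -0.0135, 0.032]
eef_rot: [[-0.916, -0.4, 0.002], [-0.4, 0.916, 0.0], [-0.002, -0.001, -1.0]]
force: [-1.9, 1.7, 6.5]
opening: 0.133
gripper_force: 58.8
[ 0.23140573  0.16183294 -0.0865047 ]
```

Gripped. At least 46° remains to the seat, so I'll turn 40° first.

```bash
python3 -m handwheel '[0,0,0,0,0,0.14,0, 0,0,0,0,0,0.28,0, 0,0,0,0,0,0.42,0, 0,0,0,0,0,0.56,0, 0,0,0,0,0,0.7,0, 0,0,0,0,0,0.7,0]' 60
cat > s.py <<'E'
from h import *
o=manip.get_obs();R=np.array(o["eef_rot"]);print("tau",np.round(o["wrist_torque"],3),"yaw",np.round(np.degrees(np.arctan2(R[1,0],R[0,0])),2),"q6",round(o["joint_positions"][5],3))
E
python3 s.py
for i in 1 ; do python3 -m handwheel '[0,0,0,0,0,0.08,0, 0,0,0,0,0,0.16,0, 0,0,0,0,0,0.16,0]' | grep -E 'force|open'; python3 s.py; done
python3 -m handwheel '[0,0,0,0,0,0.08,0, 0,0,0,0,0,0.16,0, 0,0,0,0,0,0.16,0]' | grep -E 'force|open'; python3 s.py
```

```text
t: 15.1
eef_pos: [0.5482, -0.0145, 0.0319]
eef_rot: [[-0.958, 0.285, 0.002], [0.285, 0.959, -0.001], [-0.002, -0.0, -1.0]]
force: [-1.2, -4.5, 5.5]
opening: 0.13
gripper_force: 58.9
tau [-0.754  0.223 -0.031] yaw 163.44 q6 -1.328
force: [-1.0, -6.6, 7.1]
opening: 0.135
gripper_force: 59.0
tau [-0.992  0.24  -0.071] yaw 154.31 q6 -1.169
force: [-1.2, -7.8, 7.1]
opening: 0.132
gripper_force: 59.1
tau [-1.181  0.357 -0.047] yaw 145.15 q6 -1.009
```

```bash
python3 -m handwheel '[-0.6,-0.8,0,0,0,0.08,0, -0.6,-0.8,0,0,0,0.16,0, -0.6,-0.8,0,0,0,0.16,0]' | grep -E 'force'; python3 s.py
python3 -m handwheel '[0,0,0,0,0,0.08,0, 0,0,0,0,0,0.16,0, 0,0,0,0,0,0.16,0]' | grep -E 'force'; python3 s.py
python3 -m handwheel '[0,0,0,0,0,0.08,0, 0,0,0,0,0,0.08,0]' | grep -E 'force'; python3 s.py

```

```text
force: [-1.7, -2.9, 8.2]
gripper_force: 59.2
tau [-0.454  0.409 -0.052] yaw 135.97 q6 -0.851
force: [-3.4, -3.1, 8.3]
gripper_force: 59.3
tau [-0.604  0.486 -0.004] yaw 126.8 q6 -0.691
force: [-2.9, -4.1, 9.1]
gripper_force: 59.3
tau [-0.719  0.508 -0.018] yaw 122.22 q6 -0.611
```

```bash
python3 -m handwheel '[0,0,0,0,0,0.08,0, 0,0,0,0,0,0.08,0]' | grep -E '^force'; python3 s.py
python3 -m handwheel '[0,0,0,0,0,0.08,0, 0,0,0,0,0,0.08,0]' | grep -E '^force'; python3 s.py
python3 -m handwheel '[0,0,0,0,0,0.08,0, 0,0,0,0,0,0.08,0]' | grep -E '^force'; python3 s.py

```

```text
force: [-3.2, -5.1, 8.7]
tau [-0.753  0.624  0.011] yaw 117.64 q6 -0.531
force: [-3.8, -4.5, 9.2]
tau [-0.78   0.643 -0.007] yaw 113.06 q6 -0.451
force: [-4.1, -4.6, 10.5]
tau [-0.867  0.709 -0.059] yaw 108.47 q6 -0.371
```

```bash
python3 - <<'E'
from h import *
im=look("wrist",["screw_grip"]); cv2.imwrite("pics/w8.png",im[150:390,200:450,::-1])
E
```

```text
wrist screw_grip 0.56 [322.1 272.8] [ 0.5445 -0.0129  0.09  ]
```

View pics/w8.png

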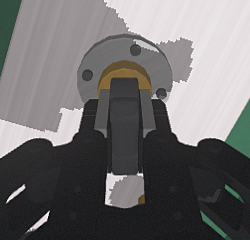

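The ear is held square between the pads and turning with them. That was my eleventh view, one over the limit of ten, so I'll go by the force readings from here.

```bash
python3 -m handwheel '[0,0,0,0,0,0.08,0, 0,0,0,0,0,0.08,0]' | grep -E '^force'; python3 s.py
python3 -m handwheel '[0,0,0,0,0,0.08,0, 0,0,0,0,0,0.08,0]' | grep -E '^force'; python3 s.py

```

```text
force: [-5.1, -5.9, 9.5]
tau [-0.831  0.806 -0.068] yaw 103.89 q6 -0.291
force: [-5.6, -5.4, 10.4]
tau [-0.838  0.815 -0.04 ] yaw 99.31 q6 -0.211
```

```bash
python3 -m handwheel '[-0.6,-0.8,-0.8,0,0,0.08,0, -0.6,-0.8,-0.8,0,0,0.08,0]' | grep -E '^force'; python3 s.py
python3 -m handwheel '[0,0,0,0,0,0.08,0, 0,0,0,0,0,0.08,0]' | grep -E '^force'; python3 s.py
python3 -m handwheel '[0,0,0,0,0,0.06,0, 0,0,0,0,0,0.06,0]' | grep -E '^force'; python3 s.py

```

```text
force: [-1.1, -1.4, 2.2]
tau [-0.376  0.183 -0.068] yaw 94.78 q6 -0.133
force: [-1.9, -2.9, 6.1]
tau [-0.536  0.415 -0.095] yaw 90.29 q6 -0.055
force: [-1.8, -2.8, 7.0]
tau [-0.434  0.428  0.413] yaw 86.95 q6 0.004
```

```bash
python3 -m handwheel '[0,0,0,0,0,0.04,0, 0,0,0,0,0,0.04,0]' | grep -E '^force'; python3 s.py

```

```text
force: [-2.9, -1.9, 6.0]
tau [-0.364  0.447  1.386] yaw 84.82 q6 0.042
```

The seat shows clearly: torque rose to 0.41 and then 1.39 N m. Extrapolating back gives contact at yaw ≈ 87.9°. Backing off 90° means finishing at yaw ≈ 177.9°.

```bash
python3 -m handwheel '[0,0,0,0,0,-0.14,0, 0,0,0,0,0,-0.28,0, 0,0,0,0,0,-0.42,0, 0,0,0,0,0,-0.56,0, 0,0,0,0,0,-0.7,0, 0,0,0,0,0,-0.84,0, 0,0,0,0,0,-0.98,0, 0,0,0,0,0,-1.12,0, 0,0,0,0,0,-1.26,0, 0,0,0,0,0,-1.4,0, 0,0,0,0,0,-1.54,0, 0,0,0,0,0,-1.625,0, 0,0,0,0,0,-1.625,0, 0,0,0,0,0,-1.625,0]' 60; python3 s.py
python3 - <<'E'
from h import *
look("top",["collar_tab","locked_mark","mould_mid","tin_mid","brush_mid"])
look("wrist",["screw_grip"])
E
```

```text
t: 20.95
eef_pos: [0.5482, -0.0142, 0.032]
eef_rot: [[-0.999, 0.04, 0.003], [0.04, 0.999, 0.001], [-0.003, 0.001, -1.0]]
force: [2.9, 6.2, 0.3]
opening: 0.13
gripper_force: 59.2
tau [ 0.911 -0.374  0.071] yaw 177.7 q6 -1.581
top collar_tab 0.58 [409.8 261. ] [ 0.4902 -0.1642  0.072 ]
top collar_tab 0.52 [265.3 244.5] [0.5213 0.1576 0.072 ]
top tin_mid 0.93 [490.1 262.2] [ 0.487 -0.365  0.03 ]
top brush_mid 0.8 [385.9 168.9] [ 0.7058 -0.1215  0.01  ]
top brush_mid 0.54 [409.1 260.1] [ 0.4879 -0.178   0.01  ]
wrist screw_grip 0.57 [326.1 274.4] [ 0.5456 -0.0133  0.09  ]
```

```bash
python3 -c "
from cell import manip
print(manip.sign_off())"
```

```text
the job is handed in; nothing more can be done
None
```

The job is handed in: the collar tab is lined up with the locked mark, and the thumbscrew was seated, backed off a quarter turn (by wrist yaw, about 90°) and is still gripped. The tin and brush read where they started, the mould was not re-detected by name, and I viewed 11 pictures, one over the limit of 10.

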